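# Clear the drilling bench into the trays

### The arm

A 7-joint arm with a two-finger parallel gripper is mounted at the origin on the work surface. World frame = base frame: x ahead of the robot, y to its left, z up, the work surface at z = 0. Lengths are in m, angles in rad, forces in N, time in s.
With the tool pointing down it reaches from about 0.35 to 0.9 m from the base axis. Payload 7.2 kg.
Tool frame: the origin (TCP) lies between the finger pads; the fingertips stand 22 mm ahead of it and the grasp point (between the pads) lies 3 mm ahead of it; z points along the fingers, y is the line along which they close (so a half turn about z gives the same grasp; the last joint's range is limited). The gripper opens to 88 mm and grips with 3 to 60 N. Pads are 20 mm wide; open, the fingers measure 115 mm over their backs; the gripper's body (75 mm by 178 mm) begins 61 mm behind the grasp point.
Start: joints at [1.136, 0.411, -0.013, 1.596, 0.006, 1.134, -0.082], TCP at [0.224, -0.583, 0.245] pointing down, gripper open.
Joint ranges: [-2.95, 2.95], [-0.29, 1.99], [-1.47, 1.44], [0.14, 2.54], [-1.03, 4.17], [0.13, 1.85], [-2.86, 2.86]. Speed limits (rad/s): [2.39, 2.39, 3.01, 3.01, 3.14, 3.14, 3.14].

### API

Orientations are given as a unit quaternion [w, x, y, z].
In Python, from cell import env gives the robot as it stands.
- The arm moves only by the shell command python3 -m creep 'ROWS' [FORCE]. ROWS is JSON, a list of rows, each an object of numbers: "fingers": the closure in counts, from 0 (fully open) to 255 (shut); "dx", "dy", "dz": the shift along the tool's x, y, z in cm; "ax", "ay", "az": the turn, a rotation vector about the tool's x, y, z in rad. In form: [{"fingers": .., "dx": .., "dy": .., "dz": .., "ax": .., "ay": .., "az": ..}, ...]. A call has 1 to 5 rows; each row is the pose to reach, as a shift and turn from the pose commanded when the call began, along the tool's axes at that moment; what a row does not reach only later rows make up. A row lasts 1/12 s, in which the tool goes at most 41.7 mm and 7.16 degrees, less where a joint would pass 70% of its speed; a pose out of reach is approached as far as the arm can. A call with a gripper value outside its range is refused whole. The fingers move at their own pace and stop on an object; FORCE is the grip in N (left out, the last holds). Time passes only in rows, so rows that repeat a pose let the fingers close. It gives the time, the measured TCP pose, the force, the opening and the grip force at its end, in the units of the state.
- env.observe(): the state, without advancing time (a new reading comes with each control period).
- env.get_image(name): name is "scene" or "side" or "wrist"; returns (picture, depth): 400x640x3 uint8, red, green, blue; 400x640 float32, m along the optical axis (not along the pixel's ray), 0 where there is no reading.
- env.camera_model(name): a dict with "fov_y" (degrees; the focal length in pixels is half the picture's height over the tangent of half this angle, whatever the lens; pixels are square), "cx", "cy" (the principal point, pixels), "camera_from_world" (4x4, takes a point from world to camera coordinates); the wrist camera has in their place "mount" (4x4, takes a point from camera to tool coordinates, whose origin is the TCP and whose axes are the flange's). Camera axes: x right, y down, z forward; pixel columns grow to the right and rows downward; lengths in m; the calibration is good to about 2 mm. A picture is of the moment at which its call begins: read the wrist's pose just before it. camera_model takes no time and is no camera call.
- env.sign_off(): hands the job in; it is judged then, once.
The state is a dict: "time_s": time; "q": joint angles; "qvel": joint speeds; "joint_efforts": joint torques, N m; "eef_pos": TCP position; "tool_rot": TCP orientation; "contact_force": force on the tool from outside, world axes, zero at the start; "ft_torque": the same for the moment, N m; "width": finger opening in m; "gripper_force": force on a finger pad.
Only numpy, scipy, OpenCV 4.12 (cv2) and the standard library are available. Lean on these libraries where they do the work, as an engineer would, in place of code of your own. Each camera call takes 0.05 s, during which the arm holds its last target. There are 200 camera calls.

### The job

Sort the finished work into its trays: the two gold coin boxes go in the yellow tray, the two silver coin boxes in the blue tray and the orange drill-bit case in the green tray. Each must end up flat on its tray's floor, coin or drill bits upward, the two coin boxes of a tray side by side and not stacked. Leave the glass jar and the chuck key lying among them where they are.

Things in the scene. Friction and masses are not known exactly. Their poses are not given: they have to be found in the camera images.
- gold_a_center (a point): round black plastic coin box, 44 mm in diameter, 26 mm tall, about 90 g, with a gold-coloured coin 38 mm across filling the top of its lid; one of two alike. Point: its centre, 13 mm above its underside; z up along its axis. Stands upright on the bench at the start, coin up.
- gold_b_center (a point): round black plastic coin box, 44 mm in diameter, 26 mm tall, about 90 g, with a gold-coloured coin 38 mm across filling the top of its lid; one of two alike. Point: its centre, 13 mm above its underside; z up along its axis. Stands upright on the bench at the start, coin up.
- silver_a_center (a point): round black plastic coin box, 44 mm in diameter, 26 mm tall, about 90 g, with a silver-coloured coin 38 mm across filling the top of its lid; one of two alike. Point: its centre, 13 mm above its underside; z up along its axis. Stands upright on the bench at the start, coin up.
- silver_b_center (a point): round black plastic coin box, 44 mm in diameter, 26 mm tall, about 90 g, with a silver-coloured coin 38 mm across filling the top of its lid; one of two alike. Point: its centre, 13 mm above its underside; z up along its axis. Stands upright on the bench at the start, coin up.
- drill_case_center (a point): orange drill-bit case, an upright block 36 mm (its x) by 62 mm (its y) by 28 mm tall, about 110 g, four steel drill bits showing on its dark top. Point: its centre, 14 mm above its underside; x across the narrow width (grip here), y along its length, z up. Lies flat with its length roughly along the world y axis, turned by up to 30 degrees.
- yellow_tray: yellow plastic tray, fixed to the bench, open on top: outside 108 mm (its x) by 138 mm (its y), 20 mm high; walls and floor 4 mm thick, so inside 100 by 130 mm with the inner floor 4 mm above the bench. Origin: centre of its underside; x across its short side, y along its long side, z up. Turned by up to 12 degrees and stands in any of three places in a row on the far side. Takes both gold coin boxes.
- blue_tray: blue plastic tray, fixed to the bench, open on top: outside 108 mm (its x) by 138 mm (its y), 20 mm high; walls and floor 4 mm thick, so inside 100 by 130 mm with the inner floor 4 mm above the bench. Origin: centre of its underside; x across its short side, y along its long side, z up. Turned by up to 12 degrees and stands in any of three places in a row on the far side. Takes both silver coin boxes.
- green_tray: green plastic tray, fixed to the bench, open on top: outside 108 mm (its x) by 138 mm (its y), 20 mm high; walls and floor 4 mm thick, so inside 100 by 130 mm with the inner floor 4 mm above the bench. Origin: centre of its underside; x across its short side, y along its long side, z up. Turned by up to 12 degrees and stands in any of three places in a row on the far side. Takes the drill-bit case.
- jar_center (a point): bystander: small glass jar with copper-coloured contents and a red lid, 51 mm in diameter, 52 mm tall, standing loose among the things to sort. Point: its centre, 26 mm above its underside. Not to be handled.
- chuck_key_center (a point): bystander: dark steel drill chuck key, T-shaped, about 69 mm long (its x) with a 56 mm cross bar (its y), at most 15 mm high, lying loose among the things to sort. Point: in its shank, 6 mm above the bench. Not to be handled.
There are look-alikes about, which are no part of the job. What is shaped like the part that bears silver_b_center but red or turquoise is not meant.

How it is judged:
By the outcome, as a careful person would: the job done as asked, in the order asked, and still so for the second after the job is handed in, with the robot touching nothing.
It also fails if it takes over 115 s, if anything falls off the work surface, if the arm or the gripper's body presses on something with over 40 N, if the wrist force passes 120 N, or if a joint passes its speed limit or range.

## Working session

There is one attempt and no reset: what is moved stays moved. The work goes in short steps, Python scripts to look and compute and a shell command to move; the robot and the scene stay as the last step left them, time stands still between calls to the robot, and variables do not carry over. Pictures are saved under pics/ and viewed, at most 14 in all, crops included, and the job is handed in when it is done.

```bash
ls; mkdir -p pics; python3 - <<'E'
from cell import env
import cv2,numpy as np
o=env.observe();print(o)
for n in("scene","side"):
    im,d=env.get_image(n);cv2.imwrite(f"pics/{n}0.png",im[...,::-1]);np.savez(f"pics/{n}0.npz",im=im,d=d)
    print(n,env.camera_model(n),(d>0).mean())
print(env.camera_model("wrist"))
E
```

```text
pics
{'time_s': 0.0, 'q': array([ 1.1358217 ,  0.41191161, -0.01270603,  1.59702004,  0.00560499,
        1.13432339, -0.08219723]), 'qvel': array([-3.42604964e-04,  8.82326824e-05,  2.47390064e-04, -5.56618418e-04,
       -1.14060086e-03, -6.16552314e-04, -1.34983115e-03]), 'joint_efforts': array([ 1.98461203e-04, -5.87952733e+01,  6.41392674e-01, -2.91075665e+01,
       -5.38058742e-02,  1.84164592e-02,  1.58231996e-04]), 'eef_pos': array([ 0.22391858, -0.58300802,  0.24381163]), 'tool_rot': array([-7.86313819e-04,  9.83229116e-01,  1.82372816e-01, -2.08066251e-04]), 'contact_force': array([ 0.45572018, -0.67657894, -0.54278656]), 'ft_torque': array([ 0.01287832,  0.02257402, -0.01989598]), 'gripper_force': 0.0, 'width': 0.0875755565019495}
scene {'fov_y': 52.2698141758611, 'cx': 315.83585960599373, 'cy': 199.21828065376516, 'camera_from_world': array([[-0.82469068,  0.56551976,  0.00852529,  0.42767762],
       [ 0.30109812,  0.45174789, -0.83979984, -0.11372196],
       [-0.47877468, -0.69000815, -0.54282921,  1.29192092],
       [ 0.        ,  0.        ,  0.        ,  1.        ]])} 0.99596484375
side {'fov_y': 56.546248338940835, 'cx': 313.2969479492993, 'cy': 201.6423450331656, 'camera_from_world': array([[ 0.98618274, -0.16565284,  0.00165436, -0.50081157],
       [-0.1066195 , -0.64231887, -0.75898534,  0.09751428],
       [ 0.1267907 ,  0.74832186, -0.65110561,  0.75461922],
       [ 0.        ,  0.        ,  0.        ,  1.        ]])} 0.99597265625
{'fov_y': 71.61847431928322, 'cx': 319.0146389513962, 'cy': 195.14572093004065, 'mount': array([[-1.88685722e-03, -9.61805418e-01, -2.73727559e-01,
         7.49289886e-02],
       [ 9.99998058e-01, -1.65896993e-03, -1.06400423e-03,
         6.92327148e-05],
       [ 5.69259244e-04, -2.73729035e-01,  9.61806681e-01,
        -1.38706712e-01],
       [ 0.00000000e+00,  0.00000000e+00,  0.00000000e+00,
         1.00000000e+00]])}
```

View pics/scene0.png

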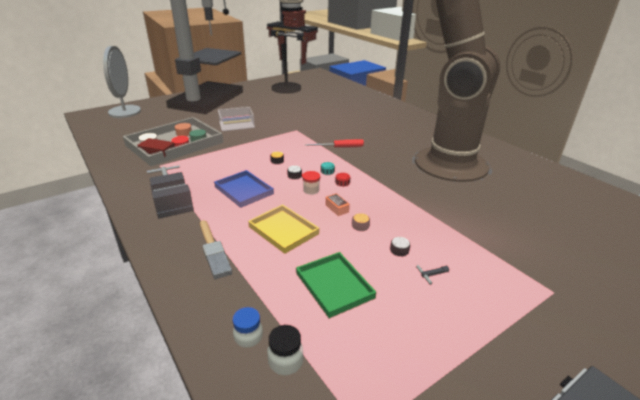

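View pics/side0.png

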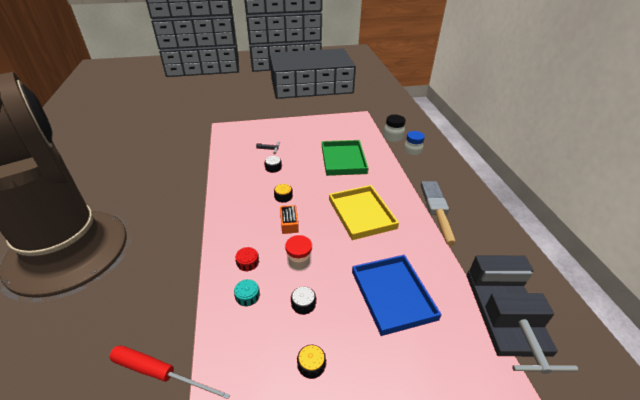

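Side view: gold boxes at about (311,361) and (284,192), silver at (303,299) and (273,162), and the drill case at (289,218). Jar is at (299,250) and key at (268,147). Trays: blue (395,293), yellow (363,211), green (344,157). The red and turquoise boxes are look-alikes. Next I localize by ray casting in both views.

```bash
cat > h.py <<'E'
import cv2,numpy as np
from scipy.spatial.transform import Rotation as R
from cell import env
def model(n,o=None):
    m=env.camera_model(n);f=200/np.tan(np.radians(m["fov_y"]/2))
    if n=="wrist":
        q=o["tool_rot"];T=np.eye(4);T[:3,:3]=R.from_quat([q[1],q[2],q[3],q[0]]).as_matrix();T[:3,3]=o["eef_pos"]
        T=T@m["mount"]
    else:T=np.linalg.inv(m["camera_from_world"])
    return f,m["cx"],m["cy"],T
def cast(md,uv,z):
    f,cx,cy,T=md;uv=np.atleast_2d(np.asarray(uv,float))
    d=np.c_[(uv[:,0]-cx)/f,(uv[:,1]-cy)/f,np.ones(len(uv))]@T[:3,:3].T
    c=T[:3,3];return (c+d*((z-c[2])/d[:,2])[:,None])[:,:2]
H=lambda im:cv2.cvtColor(im,cv2.COLOR_RGB2HSV)
R_={"gold":((15,110,110),(30,255,255)),"blue":((105,120,50),(125,255,255)),"yellow":((20,120,100),(32,255,255)),
"green":((45,100,40),(80,255,255)),"orange":((3,150,120),(14,255,255)),"silver":((0,0,120),(180,40,255))}
def blobs(im,c,amin=40):
    m=cv2.inRange(H(im),*map(np.array,R_[c]));
    cs,_=cv2.findContours(m,cv2.RETR_EXTERNAL,cv2.CHAIN_APPROX_NONE)
    return [k[:,0,:] for k in cs if cv2.contourArea(k)>amin]
E
python3 - <<'E'
from h import *
for n in("side","scene"):
    im=np.load(f"pics/{n}0.npz")["im"];md=model(n)
    for c,z in(("gold",.026),("silver",.026),("orange",.014),("blue",.02),("yellow",.02),("green",.02)):
        for k in blobs(im,c):
            p=cast(md,k,z).astype(np.float32)
            if not(.2<p[:,0].mean()<.9 and abs(p[:,1].mean())<.7):continue
            r=cv2.minAreaRect(p);print(n,c,k.mean(0).round(),np.round(r[0],4),np.round(r[1],4),round(r[2],1))
E
```

```text
side gold [311. 357.] [ 0.4512 -0.3162] [0.0372 0.0392] 80.5
side gold [445. 227.] [ 0.7705 -0.086 ] [0.1005 0.0199] 79.5
side gold [361. 211.] [ 0.614  -0.0076] [0.1132 0.1517] 9.1
side gold [283. 189.] [0.4511 0.0941] [0.0391 0.0376] 63.4
side silver [199. 385.] [ 0.2866 -0.3299] [0.0056 0.0971] 61.1
side silver [540. 356.] [ 0.7951 -0.3513] [0.083  0.0929] 81.5
side silver [303. 296.] [ 0.4549 -0.2062] [0.0377 0.0383] 53.2
side silver [508. 272.] [ 0.8325 -0.2175] [0.0046 0.0843] 80.5
side silver [434. 195.] [0.7913 0.0156] [0.1008 0.0404] 79.8
side silver [272. 160.] [0.4378 0.215 ] [0.0363 0.0385] 80.6
side silver [413. 146.] [0.8187 0.221 ] [0.035  0.0474] 59.7
side silver [394. 130.] [0.7966 0.3126] [0.0422 0.0559] 66.8
side orange [288. 217.] [0.4545 0.0034] [0.0871 0.0356] 87.8
side blue [394. 295.] [ 0.6147 -0.2186] [0.1115 0.1442] 6.2
side blue [415. 137.] [0.8473 0.273 ] [0.0702 0.0475] 69.6
side yellow [311. 357.] [ 0.4517 -0.3132] [0.0371 0.0372] 35.5
side yellow [360. 212.] [ 0.6165 -0.0007] [0.1138 0.1515] 9.0
side yellow [282. 188.] [0.4511 0.1022] [0.0349 0.0333] 25
[... 478 characters left out ...]
0.0415] 80.9
scene silver [400. 242.] [0.4392 0.2197] [0.0356 0.0389] 56.2
scene silver [336. 199.] [ 0.4531 -0.0013] [0.0362 0.0188] 82.7
scene silver [294. 168.] [ 0.4565 -0.2049] [0.0432 0.0355] 57.4
scene silver [162. 169.] [ 0.7779 -0.418 ] [0.0646 0.0727] 39.2
scene silver [147. 137.] [ 0.7306 -0.6356] [0.1549 0.2111] 8.5
scene silver [208. 129.] [ 0.5482 -0.6497] [0.2087 0.0595] 81.2
scene silver [235. 118.] [ 0.4267 -0.6632] [0.227  0.1308] 69.2
scene blue [246. 319.] [0.8237 0.2202] [0.0559 0.045 ] 62.4
scene blue [241. 183.] [ 0.6256 -0.2181] [0.0872 0.0867] 0.9
scene yellow [284. 228.] [0.6253 0.0169] [0.1163 0.1487] 9.9
scene green [335. 284.] [0.6327 0.2322] [0.1436 0.109 ] 84.3
```

```bash
cat >> h.py <<'E'
def pts(md,d):
    f,cx,cy,T=md;v,u=np.mgrid[:400,:640];P=np.stack([(u-cx)/f*d,(v-cy)/f*d,d],-1)
    return P@T[:3,:3].T+T[:3,3]
def go(x,y,z,yaw=90.,o=None):
    "rows delta from measured pose to target TCP; yaw=deg of tool x in world"
    o=o or env.observe();q=o["tool_rot"];A=R.from_quat([q[1],q[2],q[3],q[0]])
    a=np.radians(yaw);B=R.from_matrix(np.array([[np.cos(a),np.sin(a),0],[np.sin(a),-np.cos(a),0],[0,0,-1]]))
    s=A.inv().apply(np.array([x,y,z])-o["eef_pos"])*100
    print("d",s.round(2),"a",(A.inv()*B).as_rotvec().round(3),"t",round(o["time_s"],2))
E
python3 - <<'E'
from h import *
for n in("side","scene"):
    a=np.load(f"pics/{n}0.npz");im=a["im"];md=model(n);P=pts(md,a["d"]);hs=H(im)
    for c in("blue","yellow","green","orange","red","teal"):
        lo,hi=R_.get(c) or {"red":((170,120,80),(180,255,255)),"teal":((82,100,60),(95,255,255))}[c]
        m=cv2.inRange(hs,np.array(lo),np.array(hi))>0
        if c=="blue":m|=cv2.inRange(hs,np.array((105,120,20)),np.array((125,255,255)))>0
        if c=="red":m|=cv2.inRange(hs,np.array((0,150,80)),np.array((4,255,255)))>0
        zl={"orange":.022,"red":.02,"teal":.02}.get(c,.013)
        m&=(P[...,2]>zl)&(P[...,2]<zl+(.012 if c!="red" else .04))&(P[...,0]>.3)&(P[...,0]<.72)&(abs(P[...,1])<.4)
        k=cv2.connectedComponents(cv2.dilate(m.astype(np.uint8),np.ones((3,3))))[1]
        for i in range(1,k.max()+1):
            p=P[m&(k==i)].astype(np.float32)
            if len(p)<25 :continue
            r=cv2.minAreaRect(p[:,:2]);print(n,c,len(p),np.round(r[0],4),np.round(r[1],4),round(r[2],1),np.median(p[:,2]).round(4))
    m=(P[...,2]>.006)&(P[...,2]<.025)&(abs(P[...,0]-.42)<.08)&(P[...,1]>.25)&(P[...,1]<.4)
    p=P[m];print("key",p.min(0),p.max(0)) if len(p) else 0
go(.5,-.08,.3)
E
```

```text
Traceback (most recent call last):
cv2.error: OpenCV(4.12.0) /io/opencv/modules/imgproc/src/convhull.cpp:143: error: (-215:Assertion failed) total >= 0 && (depth == CV_32F || depth == CV_32S) in function 'convexHull'
```

```bash
cat > m.py <<'E'
from h import *
for n in("side","scene"):
    a=np.load(f"pics/{n}0.npz");im=a["im"];md=model(n);P=pts(md,a["d"]);hs=H(im)
    for c in("blue","yellow","green","orange","red","teal"):
        lo,hi=R_.get(c) or {"red":((170,120,80),(180,255,255)),"teal":((82,100,60),(95,255,255))}[c]
        m=cv2.inRange(hs,np.array(lo),np.array(hi))>0
        if c=="red":m|=cv2.inRange(hs,np.array((0,150,80)),np.array((4,255,255)))>0
        zl={"orange":.022,"red":.02,"teal":.02}.get(c,.013)
        m&=(P[...,2]>zl)&(P[...,2]<zl+(.012 if c!="red" else .04))&(P[...,0]>.3)&(P[...,0]<.72)&(abs(P[...,1])<.4)
        k=cv2.connectedComponents(cv2.dilate(m.astype(np.uint8),np.ones((3,3))))[1]
        for i in range(1,k.max()+1):
            p=P[m&(k==i)].astype(np.float32)
            if len(p)<25 :continue
            r=cv2.minAreaRect(p[:,:2].copy());print(n,c,len(p),np.round(r[0],4),np.round(r[1],4),round(r[2],1),np.median(p[:,2]).round(4))
    m=(P[...,2]>.006)&(P[...,2]<.025)&(abs(P[...,0]-.42)<.08)&(P[...,1]>.25)&(P[...,1]<.4)
    p=P[m];print("key",p.min(0),p.max(0)) if len(p) else 0
go(.5,-.08,.3)
E
python3 m.py
```

```text
side blue 793 [ 0.6173 -0.214 ] [0.1079 0.1383] 6.2 0.0181
side yellow 76 [0.4517 0.0965] [0.0331 0.0309] 32.5 0.024
side yellow 487 [0.6192 0.0079] [0.1085 0.1408] 9.0 0.0177
side yellow 246 [ 0.4508 -0.3152] [0.0363 0.0383] 36.6 0.0244
side green 250 [0.6269 0.2251] [0.1415 0.1067] 84.6 0.0168
side orange 128 [0.4539 0.0026] [0.063  0.0349] 87.0 0.0261
side red 482 [ 0.4606 -0.1098] [0.0486 0.0491] 8.7 0.0503
side red 301 [ 0.3617 -0.0958] [0.0405 0.0407] 2.2 0.0245
side teal 382 [ 0.3575 -0.1742] [0.0401 0.0404] 87.1 0.0245
key [0.39903989 0.28029357 0.00602362] [0.4649557  0.33505211 0.01360791]
scene yellow 297 [0.6209 0.0092] [0.1096 0.139 ] 8.9 0.0179
scene green 558 [0.6301 0.227 ] [0.1376 0.108 ] 84.8 0.0178
scene red 139 [ 0.4642 -0.1054] [0.0425 0.0469] 63.7 0.0509
scene red 86 [ 0.3631 -0.0908] [0.0371 0.0348] 34.3 0.0248
scene teal 68 [ 0.3627 -0.1666] [0.0337 0.0344] 66.1 0.0248
key [0.40056881 0.28076573 0.00601323] [0.46676221 0.3360968  0.01410496]
d [ 43.81 -37.07  -5.56] a [-1.000e-03 -1.000e-03 -1.204e+00] t 0.1
```

```bash
python3 -c "
from h import *
go(.452,-.315,.14)"
python3 -m creep '[{"fingers":50,"dx":0,"dy":0,"dz":0,"ax":0,"ay":0,"az":-0.6},{"fingers":50,"dx":0,"dy":0,"dz":0,"ax":0,"ay":0,"az":-0.6},{"fingers":50,"dx":0,"dy":0,"dz":0,"ax":0,"ay":0,"az":-0.6},{"fingers":50,"dx":0,"dy":0,"dz":0,"ax":0,"ay":0,"az":-0.6},{"fingers":50,"dx":0,"dy":0,"dz":0,"ax":0,"ay":0,"az":-0.6}]' 20
python3 -m creep '[{"fingers":50,"dx":0,"dy":0,"dz":0,"ax":0,"ay":0,"az":-0.604},{"fingers":50,"dx":0,"dy":0,"dz":0,"ax":0,"ay":0,"az":-0.604},{"fingers":50,"dx":0,"dy":0,"dz":0,"ax":0,"ay":0,"az":-0.604},{"fingers":50,"dx":0,"dy":0,"dz":0,"ax":0,"ay":0,"az":-0.604},{"fingers":50,"dx":0,"dy":0,"dz":0,"ax":0,"ay":0,"az":-0.604}]'
python3 -c "
from h import *
go(.452,-.315,.14)"
```

```text
d [ 30.9  -16.83  10.41] a [-1.000e-03 -1.000e-03 -1.204e+00] t 0.1
time_s: 0.52
eef_pos: [0.224, -0.5832, 0.2442]
tool_rot: [-0.0, 0.884, 0.468, 0.0]
contact_force: [0.5, 0.1, -0.1]
width: 0.0707
gripper_force: 0.0
time_s: 0.93
eef_pos: [0.224, -0.5832, 0.2441]
tool_rot: [-0.0, 0.705, 0.709, 0.0]
contact_force: [0.4, 0.3, 1.4]
width: 0.0707
gripper_force: 0.0
d [26.66 22.98 10.43] a [-0.    -0.001  0.006] t 0.93
```

```bash

python3 -m creep '[{"fingers":50,"dx":13.4,"dy":11.5,"dz":5.2,"az":0.006},{"fingers":50,"dx":13.4,"dy":11.5,"dz":5.2,"az":0.006},{"fingers":50,"dx":13.4,"dy":11.5,"dz":5.2,"az":0.006},{"fingers":50,"dx":13.4,"dy":11.5,"dz":5.2,"az":0.006},{"fingers":50,"dx":13.4,"dy":11.5,"dz":5.2,"az":0.006}]'
python3 -m creep '[{"fingers":50,"dx":13.3,"dy":11.5,"dz":5.2},{"fingers":50,"dx":13.3,"dy":11.5,"dz":5.2},{"fingers":50,"dx":13.3,"dy":11.5,"dz":5.2},{"fingers":50,"dx":13.3,"dy":11.5,"dz":5.2},{"fingers":50,"dx":13.3,"dy":11.5,"dz":5.2}]'
python3 -c "
from h import *
go(.452,-.315,.026)
o=env.observe();im,d=env.get_image('wrist');cv2.imwrite('pics/w1.png',im[...,::-1])
md=model('wrist',o)
for c in('gold','silver'):
  for k in blobs(im,c,400):
    r=cv2.minAreaRect(cast(md,k,.026).astype(np.float32));print(c,k.mean(0),np.round(r[0],4),np.round(r[1],4))"
```

```text
d [26.65 22.98 21.83] a [-0.    -0.001  0.006] t 0.93
silver [468.02777778 226.03174603] [ 0.4336 -0.6626] [0.1051 0.1559]
silver [601.71521036 201.13915858] [ 0.6114 -0.6178] [0.1121 0.181 ]
silver [388.125       50.08673469] [ 0.303  -0.4363] [0.0728 0.1068]invalid input
invalid input
```

View pics/w1.png

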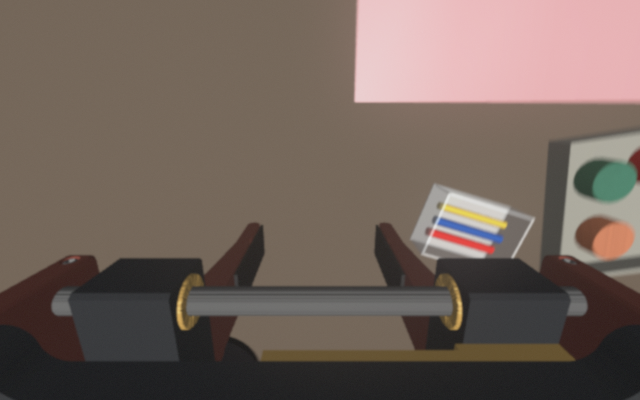

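The rows need all seven keys, so the arm did not move. This view shows only the bench edge with the fingers at (250,250) and (390,250). Resending the move.

```bash

python3 -m creep '[{"fingers":50,"dx":13.4,"dy":11.5,"dz":5.2,"ax":0,"ay":0,"az":0.006},{"fingers":50,"dx":13.4,"dy":11.5,"dz":5.2,"ax":0,"ay":0,"az":0.006},{"fingers":50,"dx":13.4,"dy":11.5,"dz":5.2,"ax":0,"ay":0,"az":0.006},{"fingers":50,"dx":13.4,"dy":11.5,"dz":5.2,"ax":0,"ay":0,"az":0.006},{"fingers":50,"dx":13.4,"dy":11.5,"dz":5.2,"ax":0,"ay":0,"az":0.006}]'
python3 -m creep '[{"fingers":50,"dx":13.3,"dy":11.5,"dz":5.2,"ax":0,"ay":0,"az":0},{"fingers":50,"dx":13.3,"dy":11.5,"dz":5.2,"ax":0,"ay":0,"az":0},{"fingers":50,"dx":13.3,"dy":11.5,"dz":5.2,"ax":0,"ay":0,"az":0},{"fingers":50,"dx":13.3,"dy":11.5,"dz":5.2,"ax":0,"ay":0,"az":0},{"fingers":50,"dx":13.3,"dy":11.5,"dz":5.2,"ax":0,"ay":0,"az":0}]'
cat > w.py <<'E'
from h import *
import sys
go(*map(float,sys.argv[2:]))
o=env.observe();im,d=env.get_image('wrist');cv2.imwrite(f'pics/{sys.argv[1]}.png',im[...,::-1])
md=model('wrist',o)
for c in('gold','silver'):
  for k in blobs(im,c,400):
    r=cv2.minAreaRect(cast(md,k,.026).astype(np.float32))
    if .03<min(r[1]) and max(r[1])<.05:print(c,k.mean(0).round(),np.round(r[0],4),np.round(r[1],4))
E
python3 w.py w2 .452 -.315 .026
```

```text
time_s: 1.4
eef_pos: [0.3425, -0.444, 0.1912]
tool_rot: [-0.001, 0.708, 0.706, 0.001]
contact_force: [0.6, 0.5, -0.5]
width: 0.0706
gripper_force: 0.0
time_s: 1.82
eef_pos: [0.458, -0.3113, 0.1392]
tool_rot: [-0.001, 0.708, 0.706, 0.001]
contact_force: [1.2, -0.3, 0.5]
width: 0.0708
gripper_force: 0.0
d [-0.41 -0.6  11.32] a [ 0.    -0.003 -0.003] t 1.82
gold [313. 202.] [ 0.4521 -0.3143] [0.0381 0.0378]
silver [316.  77.] [ 0.4558 -0.2045] [0.0376 0.0373]
```

```bash

python3 -m creep '[{"fingers":50,"dx":-0.35,"dy":-0.6,"dz":4,"ax":0,"ay":0,"az":0},{"fingers":50,"dx":-0.35,"dy":-0.6,"dz":8,"ax":0,"ay":0,"az":0},{"fingers":50,"dx":-0.35,"dy":-0.6,"dz":10.5,"ax":0,"ay":0,"az":0},{"fingers":50,"dx":-0.35,"dy":-0.6,"dz":11.2,"ax":0,"ay":0,"az":0},{"fingers":50,"dx":-0.35,"dy":-0.6,"dz":11.3,"ax":0,"ay":0,"az":0}]'
python3 -m creep '[{"fingers":160,"dx":0,"dy":0,"dz":0,"ax":0,"ay":0,"az":0},{"fingers":160,"dx":0,"dy":0,"dz":0,"ax":0,"ay":0,"az":0},{"fingers":160,"dx":0,"dy":0,"dz":0,"ax":0,"ay":0,"az":0},{"fingers":160,"dx":0,"dy":0,"dz":0,"ax":0,"ay":0,"az":0},{"fingers":160,"dx":0,"dy":0,"dz":0,"ax":0,"ay":0,"az":0}]' 20
python3 -c "
from h import *
go(.625,-.023,.10,99)"
```

```text
time_s: 2.28
eef_pos: [0.4476, -0.32, 0.0259]
tool_rot: [-0.002, 0.71, 0.704, -0.0]
contact_force: [-0.2, 0.3, 0.7]
width: 0.0704
gripper_force: 0.0
time_s: 2.7
eef_pos: [0.4498, -0.3212, 0.0291]
tool_rot: [0.001, 0.709, 0.705, 0.0]
contact_force: [0.0, -0.1, 5.6]
width: 0.0433
gripper_force: 20.0
d [29.92 17.35 -7.1 ] a [ 0.002  0.002 -0.163] t 2.7
```

```bash

python3 -m creep '[{"fingers":160,"dx":0,"dy":0,"dz":-3.5,"ax":0,"ay":0,"az":0},{"fingers":160,"dx":0,"dy":0,"dz":-7,"ax":0,"ay":0,"az":0},{"fingers":160,"dx":3,"dy":2,"dz":-7.5,"ax":0,"ay":0,"az":-0.03},{"fingers":160,"dx":6.5,"dy":4,"dz":-7.5,"ax":0,"ay":0,"az":-0.06},{"fingers":160,"dx":10,"dy":6,"dz":-7.5,"ax":0,"ay":0,"az":-0.09}]'
python3 -c "
from h import *
go(.625,-.029,.10,99)"
```

```text
time_s: 3.12
eef_pos: [0.5102, -0.2211, 0.1043]
tool_rot: [0.001, 0.677, 0.736, 0.0]
contact_force: [1.3, -0.1, -2.2]
width: 0.0436
gripper_force: 20.0
d [18.21 13.01  0.42] a [ 0.002  0.002 -0.075] t 3.12
```

```bash

python3 -m creep '[{"fingers":160,"dx":3.3,"dy":2.3,"dz":0.1,"ax":0,"ay":0,"az":-0.03},{"fingers":160,"dx":6.6,"dy":4.7,"dz":0.2,"ax":0,"ay":0,"az":-0.05},{"fingers":160,"dx":9.9,"dy":7.1,"dz":0.3,"ax":0,"ay":0,"az":-0.075},{"fingers":160,"dx":13.2,"dy":9.4,"dz":0.4,"ax":0,"ay":0,"az":-0.075},{"fingers":160,"dx":16,"dy":11.4,"dz":0.4,"ax":0,"ay":0,"az":-0.075}]'
python3 -m creep '[{"fingers":160,"dx":1.5,"dy":1.1,"dz":0,"ax":0,"ay":0,"az":0},{"fingers":160,"dx":2.2,"dy":1.6,"dz":0,"ax":0,"ay":0,"az":0},{"fingers":160,"dx":2.2,"dy":1.6,"dz":0,"ax":0,"ay":0,"az":0},{"fingers":160,"dx":2.2,"dy":1.6,"dz":0,"ax":0,"ay":0,"az":0}]'
python3 w.py w3 .625 -.029 .034 99
```

```text
time_s: 3.53
eef_pos: [0.6105, -0.049, 0.0989]
tool_rot: [-0.0, 0.648, 0.761, 0.0]
contact_force: [0.2, -0.4, -1.3]
width: 0.0435
gripper_force: 20.0
time_s: 3.87
eef_pos: [0.6214, -0.029, 0.0985]
tool_rot: [0.0, 0.649, 0.761, -0.001]
contact_force: [0.8, -1.5, -1.9]
width: 0.0435
gripper_force: 20.0
d [-0.05  0.37  6.45] a [-0.001  0.001  0.001] t 3.87
```

View pics/w3.png

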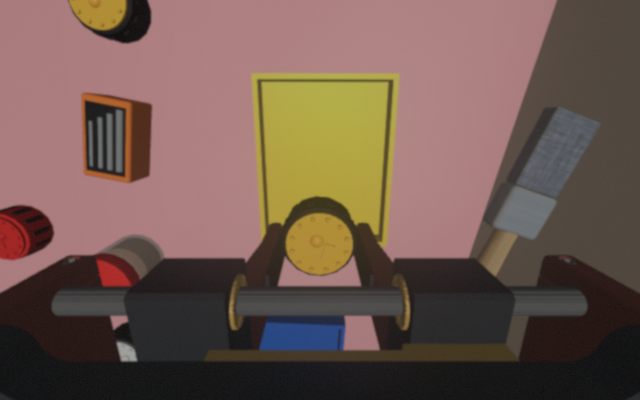

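Box held between the fingers at (320,243), coin up, with the yellow tray square below it and its outline at (253–398, 75–245). Lowering and releasing.

```bash

python3 -m creep '[{"fingers":160,"dx":0,"dy":0.35,"dz":3,"ax":0,"ay":0,"az":0},{"fingers":160,"dx":0,"dy":0.35,"dz":5.5,"ax":0,"ay":0,"az":0},{"fingers":160,"dx":0,"dy":0.35,"dz":6.4,"ax":0,"ay":0,"az":0},{"fingers":160,"dx":0,"dy":0.35,"dz":6.5,"ax":0,"ay":0,"az":0},{"fingers":160,"dx":0,"dy":0.35,"dz":6.5,"ax":0,"ay":0,"az":0}]'
python3 -m creep '[{"fingers":85,"dx":0,"dy":0,"dz":0,"ax":0,"ay":0,"az":0},{"fingers":85,"dx":0,"dy":0,"dz":0,"ax":0,"ay":0,"az":0},{"fingers":85,"dx":0,"dy":0,"dz":0,"ax":0,"ay":0,"az":0},{"fingers":85,"dx":0,"dy":0,"dz":-3,"ax":0,"ay":0,"az":0},{"fingers":85,"dx":0,"dy":0,"dz":-7,"ax":0,"ay":0,"az":0}]'
python3 w.py w4 .452 .098 .10
```

```text
time_s: 4.33
eef_pos: [0.6248, -0.029, 0.0335]
tool_rot: [-0.0, 0.65, 0.76, -0.001]
contact_force: [-0.2, 0.3, -0.7]
width: 0.0435
gripper_force: 20.0
time_s: 4.75
eef_pos: [0.6231, -0.0273, 0.1017]
tool_rot: [-0.002, 0.649, 0.761, -0.002]
contact_force: [0.3, -0.6, 0.1]
width: 0.0586
gripper_force: 0.0
d [ 15.08 -14.91   0.28] a [-0.006 -0.001  0.159] t 4.75
```

```bash

python3 -m creep '[{"fingers":50,"dx":2.8,"dy":-2.8,"dz":-1,"ax":0,"ay":0,"az":0.04},{"fingers":50,"dx":5.6,"dy":-5.6,"dz":-1,"ax":0,"ay":0,"az":0.08},{"fingers":50,"dx":8.4,"dy":-8.4,"dz":-1,"ax":0,"ay":0,"az":0.12},{"fingers":50,"dx":11.2,"dy":-11.2,"dz":-1,"ax":0,"ay":0,"az":0.16},{"fingers":50,"dx":13.6,"dy":-13.6,"dz":-1,"ax":0,"ay":0,"az":0.16}]'
python3 -m creep '[{"fingers":50,"dx":1,"dy":-1.3,"dz":0,"ax":0,"ay":0,"az":0},{"fingers":50,"dx":1.3,"dy":-1.5,"dz":0,"ax":0,"ay":0,"az":0},{"fingers":50,"dx":1.3,"dy":-1.5,"dz":0,"ax":0,"ay":0,"az":0},{"fingers":50,"dx":1.3,"dy":-1.5,"dz":0,"ax":0,"ay":0,"az":0}]'
python3 w.py w5 .452 .098 .026
```

```text
time_s: 5.22
eef_pos: [0.4679, 0.0869, 0.1144]
tool_rot: [0.001, 0.708, 0.706, 0.001]
contact_force: [-0.2, 0.1, -0.2]
width: 0.0703
gripper_force: 0.0
time_s: 5.55
eef_pos: [0.456, 0.0983, 0.1142]
tool_rot: [0.001, 0.708, 0.707, 0.001]
contact_force: [-0.1, -0.5, 0.0]
width: 0.0705
gripper_force: 0.0
d [-0.03 -0.41  8.82] a [ 0.002  0.    -0.001] t 5.55
gold [314. 207.] [0.4516 0.0973] [0.0372 0.038 ]
silver [295.  52.] [0.4384 0.2191] [0.037  0.0373]
```

```bash

python3 -m creep '[{"fingers":50,"dx":-0.1,"dy":-0.4,"dz":4,"ax":0,"ay":0,"az":0},{"fingers":50,"dx":-0.1,"dy":-0.4,"dz":7.5,"ax":0,"ay":0,"az":0},{"fingers":50,"dx":-0.1,"dy":-0.4,"dz":8.6,"ax":0,"ay":0,"az":0},{"fingers":50,"dx":-0.1,"dy":-0.4,"dz":8.7,"ax":0,"ay":0,"az":0},{"fingers":50,"dx":-0.1,"dy":-0.4,"dz":8.7,"ax":0,"ay":0,"az":0}]'
python3 -m creep '[{"fingers":160,"dx":0,"dy":0,"dz":0,"ax":0,"ay":0,"az":0},{"fingers":160,"dx":0,"dy":0,"dz":0,"ax":0,"ay":0,"az":0},{"fingers":160,"dx":0,"dy":0,"dz":0,"ax":0,"ay":0,"az":0},{"fingers":160,"dx":0,"dy":0,"dz":0,"ax":0,"ay":0,"az":0},{"fingers":160,"dx":0,"dy":0,"dz":0,"ax":0,"ay":0,"az":0}]' 20
python3 -m creep '[{"fingers":160,"dx":0,"dy":0,"dz":-3,"ax":0,"ay":0,"az":0},{"fingers":160,"dx":0,"dy":0,"dz":-6,"ax":0,"ay":0,"az":0},{"fingers":160,"dx":0,"dy":0,"dz":-8,"ax":0,"ay":0,"az":0},{"fingers":160,"dx":0,"dy":0,"dz":-8,"ax":0,"ay":0,"az":0}]'
python3 w.py w6 .615 .040 .11 99
```

```text
time_s: 6.02
eef_pos: [0.451, 0.0974, 0.0265]
tool_rot: [-0.0, 0.708, 0.707, -0.001]
contact_force: [0.0, -0.5, -0.2]
width: 0.071
gripper_force: 0.0
time_s: 6.43
eef_pos: [0.4513, 0.0977, 0.0275]
tool_rot: [0.001, 0.708, 0.707, 0.001]
contact_force: [-1.6, -0.9, 5.6]
width: 0.0437
gripper_force: 20.0
time_s: 6.77
eef_pos: [0.4528, 0.0983, 0.1104]
tool_rot: [0.002, 0.707, 0.707, 0.003]
contact_force: [1.3, 0.3, -1.2]
width: 0.0436
gripper_force: 20.0
d [-5.81 16.23  0.13] a [ 0.006 -0.001 -0.158] t 6.77
silver [298.  51.] [0.4382 0.2189] [0.0372 0.0377]
```

```bash

python3 -m creep '[{"fingers":160,"dx":-1.3,"dy":3.6,"dz":0,"ax":0,"ay":0,"az":-0.04},{"fingers":160,"dx":-2.6,"dy":7.2,"dz":0,"ax":0,"ay":0,"az":-0.08},{"fingers":160,"dx":-3.9,"dy":10.8,"dz":0,"ax":0,"ay":0,"az":-0.12},{"fingers":160,"dx":-5.2,"dy":14.4,"dz":0,"ax":0,"ay":0,"az":-0.16},{"fingers":160,"dx":-5.8,"dy":16.2,"dz":0,"ax":0,"ay":0,"az":-0.16}]'
python3 -m creep '[{"fingers":160,"dx":0,"dy":0,"dz":2,"ax":0,"ay":0,"az":0},{"fingers":160,"dx":0,"dy":0,"dz":4,"ax":0,"ay":0,"az":0},{"fingers":160,"dx":0,"dy":0,"dz":4,"ax":0,"ay":0,"az":0}]'
python3 w.py w7 .615 .040 .033 99
```

```text
time_s: 7.23
eef_pos: [0.6157, 0.0364, 0.105]
tool_rot: [0.001, 0.649, 0.761, -0.0]
contact_force: [-0.1, -1.1, -0.7]
width: 0.0441
gripper_force: 20.0
time_s: 7.48
eef_pos: [0.6096, 0.0387, 0.0614]
tool_rot: [-0.003, 0.649, 0.761, -0.003]
contact_force: [-1.2, -1.0, -1.3]
width: 0.0434
gripper_force: 20.0
d [0.04 0.58 2.84] a [-0.008 -0.     0.002] t 7.48
```

View pics/w7.png

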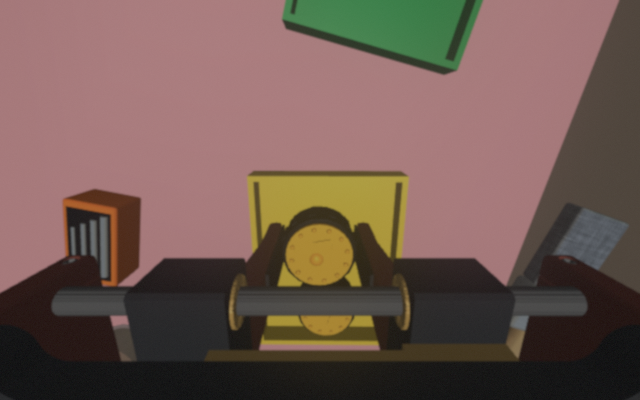

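Second gold box held at (320,253). The first lies flat in the tray behind it at (327,315), with a gap. Lowering.

```bash

python3 -m creep '[{"fingers":160,"dx":0,"dy":0.4,"dz":1.5,"ax":0,"ay":0,"az":0},{"fingers":160,"dx":0,"dy":0.4,"dz":2.5,"ax":0,"ay":0,"az":0},{"fingers":160,"dx":0,"dy":0.4,"dz":2.8,"ax":0,"ay":0,"az":0},{"fingers":160,"dx":0,"dy":0.4,"dz":2.8,"ax":0,"ay":0,"az":0}]'
python3 -m creep '[{"fingers":85,"dx":0,"dy":0,"dz":0,"ax":0,"ay":0,"az":0},{"fingers":85,"dx":0,"dy":0,"dz":0,"ax":0,"ay":0,"az":0},{"fingers":85,"dx":0,"dy":0,"dz":0,"ax":0,"ay":0,"az":0},{"fingers":85,"dx":0,"dy":0,"dz":-3.5,"ax":0,"ay":0,"az":0},{"fingers":85,"dx":0,"dy":0,"dz":-7.5,"ax":0,"ay":0,"az":0}]'
python3 w.py w8 .4555 -.205 .12
```

```text
time_s: 7.87
eef_pos: [0.6158, 0.0401, 0.0376]
tool_rot: [-0.001, 0.649, 0.761, -0.001]
contact_force: [-0.5, 0.0, -1.1]
width: 0.0436
gripper_force: 20.0
time_s: 8.28
eef_pos: [0.6146, 0.0398, 0.1122]
tool_rot: [-0.002, 0.649, 0.761, -0.002]
contact_force: [0.5, 0.7, 0.5]
width: 0.0587
gripper_force: 0.0
d [-21.65 -19.59  -0.68] a [-0.005 -0.     0.159] t 8.28
```

```bash

python3 -m creep '[{"fingers":50,"dx":-2.8,"dy":-2.5,"dz":-1,"ax":0,"ay":0,"az":0.03},{"fingers":50,"dx":-5.6,"dy":-5,"dz":-1,"ax":0,"ay":0,"az":0.06},{"fingers":50,"dx":-8.4,"dy":-7.5,"dz":-1,"ax":0,"ay":0,"az":0.09},{"fingers":50,"dx":-11.2,"dy":-10,"dz":-1,"ax":0,"ay":0,"az":0.12},{"fingers":50,"dx":-14,"dy":-12.5,"dz":-1,"ax":0,"ay":0,"az":0.159}]'
python3 -c "
from h import *
go(.4555,-.205,.12)"
```

```text
time_s: 8.75
eef_pos: [0.5145, -0.1193, 0.1244]
tool_rot: [0.001, 0.708, 0.707, 0.0]
contact_force: [0.1, -0.5, -0.9]
width: 0.0708
gripper_force: 0.0
d [-8.58 -5.9   0.44] a [ 0.002  0.001 -0.001] t 8.75
```

```bash

python3 -m creep '[{"fingers":50,"dx":-3,"dy":-2.1,"dz":0.4,"ax":0,"ay":0,"az":0},{"fingers":50,"dx":-6,"dy":-4.2,"dz":0.4,"ax":0,"ay":0,"az":0},{"fingers":50,"dx":-8.3,"dy":-5.5,"dz":0.4,"ax":0,"ay":0,"az":0},{"fingers":50,"dx":-8.3,"dy":-5.5,"dz":0.4,"ax":0,"ay":0,"az":0},{"fingers":50,"dx":-8.3,"dy":-5.5,"dz":0.4,"ax":0,"ay":0,"az":0}]'
python3 w.py w9 .4555 -.205 .026
```

```text
time_s: 9.17
eef_pos: [0.4599, -0.2026, 0.1203]
tool_rot: [0.001, 0.708, 0.706, 0.0]
contact_force: [0.5, -0.4, 0.9]
width: 0.0706
gripper_force: 0.0
d [-0.24 -0.45  9.43] a [ 0.001  0.001 -0.004] t 9.17
silver [314. 207.] [ 0.4553 -0.2048] [0.0382 0.0373]
```

```bash

python3 -m creep '[{"fingers":50,"dx":-0.2,"dy":-0.4,"dz":4,"ax":0,"ay":0,"az":0},{"fingers":50,"dx":-0.2,"dy":-0.4,"dz":7.8,"ax":0,"ay":0,"az":0},{"fingers":50,"dx":-0.2,"dy":-0.4,"dz":9.2,"ax":0,"ay":0,"az":0},{"fingers":50,"dx":-0.2,"dy":-0.4,"dz":9.3,"ax":0,"ay":0,"az":0},{"fingers":50,"dx":-0.2,"dy":-0.4,"dz":9.3,"ax":0,"ay":0,"az":0}]'
python3 -m creep '[{"fingers":160,"dx":0,"dy":0,"dz":0,"ax":0,"ay":0,"az":0},{"fingers":160,"dx":0,"dy":0,"dz":0,"ax":0,"ay":0,"az":0},{"fingers":160,"dx":0,"dy":0,"dz":0,"ax":0,"ay":0,"az":0},{"fingers":160,"dx":0,"dy":0,"dz":0,"ax":0,"ay":0,"az":0},{"fingers":160,"dx":0,"dy":0,"dz":0,"ax":0,"ay":0,"az":0}]' 20
python3 -m creep '[{"fingers":160,"dx":0,"dy":0,"dz":-3,"ax":0,"ay":0,"az":0},{"fingers":160,"dx":0,"dy":0,"dz":-6,"ax":0,"ay":0,"az":0},{"fingers":160,"dx":0,"dy":0,"dz":-8,"ax":0,"ay":0,"az":0},{"fingers":160,"dx":0,"dy":0,"dz":-8,"ax":0,"ay":0,"az":0}]'
python3 -c "
from h import *
go(.6205,-.246,.10,96.2)"
```

```text
time_s: 9.63
eef_pos: [0.457, -0.2011, 0.0263]
tool_rot: [-0.001, 0.706, 0.708, 0.0]
contact_force: [0.2, 0.9, 0.8]
width: 0.0705
gripper_force: 0.0
time_s: 10.05
eef_pos: [0.4567, -0.2032, 0.0275]
tool_rot: [0.001, 0.707, 0.707, 0.0]
contact_force: [-0.8, 1.2, 5.9]
width: 0.0436
gripper_force: 20.0
time_s: 10.38
eef_pos: [0.4585, -0.2038, 0.1106]
tool_rot: [0.003, 0.707, 0.707, 0.001]
contact_force: [0.1, -0.1, -1.4]
width: 0.0437
gripper_force: 20.0
d [-4.21 16.2   1.17] a [ 0.006  0.003 -0.109] t 10.38
```

```bash

python3 -m creep '[{"fingers":160,"dx":-1,"dy":3.8,"dz":0,"ax":0,"ay":0,"az":-0.03},{"fingers":160,"dx":-2,"dy":7.6,"dz":0,"ax":0,"ay":0,"az":-0.06},{"fingers":160,"dx":-3,"dy":11.4,"dz":0,"ax":0,"ay":0,"az":-0.09},{"fingers":160,"dx":-4,"dy":15,"dz":0,"ax":0,"ay":0,"az":-0.11},{"fingers":160,"dx":-4.2,"dy":16.2,"dz":0,"ax":0,"ay":0,"az":-0.11}]'
python3 -m creep '[{"fingers":160,"dx":0,"dy":0,"dz":2,"ax":0,"ay":0,"az":0},{"fingers":160,"dx":0,"dy":0,"dz":4,"ax":0,"ay":0,"az":0},{"fingers":160,"dx":0,"dy":0,"dz":4,"ax":0,"ay":0,"az":0},{"fingers":160,"dx":0,"dy":0,"dz":4,"ax":0,"ay":0,"az":0}]'
python3 w.py w10 .6205 -.246 .032 96.2
```

```text
time_s: 10.8
eef_pos: [0.6222, -0.2462, 0.1055]
tool_rot: [0.001, 0.667, 0.745, 0.001]
contact_force: [-1.1, -0.0, -0.8]
width: 0.0435
gripper_force: 20.0
time_s: 11.13
eef_pos: [0.6169, -0.2445, 0.0647]
tool_rot: [-0.002, 0.667, 0.745, -0.001]
contact_force: [0.6, -0.3, -1.0]
width: 0.0435
gripper_force: 20.0
d [-0.19  0.35  3.27] a [-0.003 -0.002  0.002] t 11.13
silver [319. 257.] [ 0.6187 -0.2655] [0.0471 0.0457]
```

View pics/w10.png

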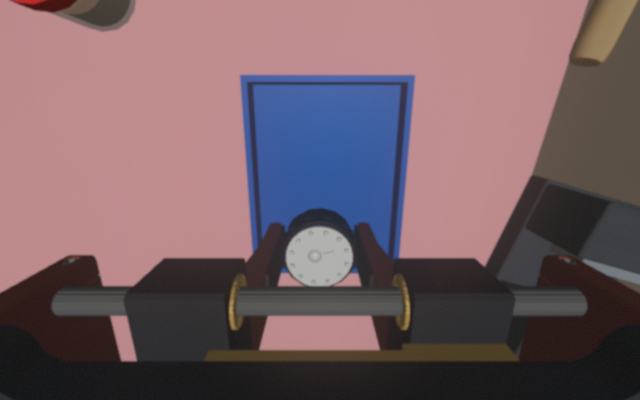

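Silver box held at (320,257), blue tray under it (outer far edge at row 77, sides at columns 250–405). Lowering.

```bash

python3 -m creep '[{"fingers":160,"dx":0,"dy":0.3,"dz":1.8,"ax":0,"ay":0,"az":0},{"fingers":160,"dx":0,"dy":0.3,"dz":3,"ax":0,"ay":0,"az":0},{"fingers":160,"dx":0,"dy":0.3,"dz":3.3,"ax":0,"ay":0,"az":0},{"fingers":160,"dx":0,"dy":0.3,"dz":3.3,"ax":0,"ay":0,"az":0},{"fingers":160,"dx":0,"dy":0.3,"dz":3.3,"ax":0,"ay":0,"az":0}]'
python3 -m creep '[{"fingers":85,"dx":0,"dy":0,"dz":0,"ax":0,"ay":0,"az":0},{"fingers":85,"dx":0,"dy":0,"dz":0,"ax":0,"ay":0,"az":0},{"fingers":85,"dx":0,"dy":0,"dz":0,"ax":0,"ay":0,"az":0},{"fingers":85,"dx":0,"dy":0,"dz":-3.5,"ax":0,"ay":0,"az":0},{"fingers":85,"dx":0,"dy":0,"dz":-7.5,"ax":0,"ay":0,"az":0}]'
python3 w.py w11 .438 .2185 .12
```

```text
time_s: 11.6
eef_pos: [0.6213, -0.2447, 0.0342]
tool_rot: [0.0, 0.667, 0.745, 0.0]
contact_force: [0.8, 0.1, -1.3]
width: 0.0436
gripper_force: 20.0
time_s: 12.02
eef_pos: [0.6192, -0.244, 0.1068]
tool_rot: [-0.003, 0.667, 0.745, -0.001]
contact_force: [-0.1, 0.7, 0.2]
width: 0.0587
gripper_force: 0.0
d [ 47.97 -12.93  -1.12] a [-0.005 -0.002  0.11 ] t 12.02
silver [322. 216.] [ 0.6221 -0.2496] [0.0381 0.0393]
```

```bash

python3 -m creep '[{"fingers":50,"dx":4,"dy":-1,"dz":-1,"ax":0,"ay":0,"az":0.03},{"fingers":50,"dx":8,"dy":-2,"dz":-1.2,"ax":0,"ay":0,"az":0.06},{"fingers":50,"dx":12,"dy":-3,"dz":-1.2,"ax":0,"ay":0,"az":0.09},{"fingers":50,"dx":16,"dy":-4,"dz":-1.2,"ax":0,"ay":0,"az":0.11},{"fingers":50,"dx":20,"dy":-5,"dz":-1.2,"ax":0,"ay":0,"az":0.11}]'
python3 -c "
from h import *
go(.438,.2185,.12)"
```

```text
time_s: 12.48
eef_pos: [0.5491, -0.0498, 0.1214]
tool_rot: [0.001, 0.708, 0.707, 0.001]
contact_force: [0.5, 0.6, 1.2]
width: 0.0705
gripper_force: 0.0
d [ 26.81 -11.15   0.12] a [ 0.002  0.    -0.002] t 12.48
```

```bash

python3 -m creep '[{"fingers":50,"dx":3.7,"dy":-1.6,"dz":0,"ax":0,"ay":0,"az":0},{"fingers":50,"dx":7.4,"dy":-3.2,"dz":0,"ax":0,"ay":0,"az":0},{"fingers":50,"dx":11.1,"dy":-4.8,"dz":0,"ax":0,"ay":0,"az":0},{"fingers":50,"dx":14.8,"dy":-6.4,"dz":0,"ax":0,"ay":0,"az":0},{"fingers":50,"dx":18.5,"dy":-8,"dz":0,"ax":0,"ay":0,"az":0}]'
python3 -m creep '[{"fingers":50,"dx":3.5,"dy":-1.3,"dz":0,"ax":0,"ay":0,"az":0},{"fingers":50,"dx":7,"dy":-2.6,"dz":0,"ax":0,"ay":0,"az":0},{"fingers":50,"dx":7.8,"dy":-2.9,"dz":0,"ax":0,"ay":0,"az":0},{"fingers":50,"dx":7.8,"dy":-2.9,"dz":0,"ax":0,"ay":0,"az":0},{"fingers":50,"dx":7.8,"dy":-2.9,"dz":0,"ax":0,"ay":0,"az":0}]'
python3 w.py w12 .438 .2185 .026
```

```text
time_s: 12.9
eef_pos: [0.469, 0.1354, 0.1214]
tool_rot: [0.001, 0.707, 0.707, 0.001]
contact_force: [1.1, 1.8, -1.1]
width: 0.0701
gripper_force: 0.0
time_s: 13.32
eef_pos: [0.4409, 0.2115, 0.1209]
tool_rot: [0.0, 0.707, 0.708, 0.0]
contact_force: [0.3, -0.4, -0.6]
width: 0.0709
gripper_force: 0.0
d [ 0.7  -0.3   9.49] a [0.001 0.    0.001] t 13.32
silver [316. 195.] [0.4381 0.2193] [0.0374 0.037 ]
```

```bash

python3 -m creep '[{"fingers":50,"dx":0.75,"dy":-0.3,"dz":4,"ax":0,"ay":0,"az":0},{"fingers":50,"dx":0.75,"dy":-0.3,"dz":7.8,"ax":0,"ay":0,"az":0},{"fingers":50,"dx":0.75,"dy":-0.3,"dz":9.2,"ax":0,"ay":0,"az":0},{"fingers":50,"dx":0.75,"dy":-0.3,"dz":9.35,"ax":0,"ay":0,"az":0},{"fingers":50,"dx":0.75,"dy":-0.3,"dz":9.35,"ax":0,"ay":0,"az":0}]'
python3 -m creep '[{"fingers":160,"dx":0,"dy":0,"dz":0,"ax":0,"ay":0,"az":0},{"fingers":160,"dx":0,"dy":0,"dz":0,"ax":0,"ay":0,"az":0},{"fingers":160,"dx":0,"dy":0,"dz":0,"ax":0,"ay":0,"az":0},{"fingers":160,"dx":0,"dy":0,"dz":0,"ax":0,"ay":0,"az":0},{"fingers":160,"dx":0,"dy":0,"dz":0,"ax":0,"ay":0,"az":0}]' 20
python3 -m creep '[{"fingers":160,"dx":0,"dy":0,"dz":-3,"ax":0,"ay":0,"az":0},{"fingers":160,"dx":0,"dy":0,"dz":-6,"ax":0,"ay":0,"az":0},{"fingers":160,"dx":0,"dy":0,"dz":-9,"ax":0,"ay":0,"az":0},{"fingers":160,"dx":0,"dy":0,"dz":-9,"ax":0,"ay":0,"az":0}]'
python3 -c "
from h import *
go(.6135,-.182,.12,96.2)"
```

```text
time_s: 13.78
eef_pos: [0.4379, 0.2174, 0.0265]
tool_rot: [-0.0, 0.708, 0.706, -0.001]
contact_force: [0.7, 0.2, 1.4]
width: 0.0707
gripper_force: 0.0
time_s: 14.2
eef_pos: [0.4382, 0.2193, 0.028]
tool_rot: [0.0, 0.707, 0.707, 0.001]
contact_force: [-0.4, 0.3, 5.8]
width: 0.0433
gripper_force: 20.0
time_s: 14.53
eef_pos: [0.4399, 0.2209, 0.1221]
tool_rot: [0.001, 0.707, 0.707, 0.004]
contact_force: [0.2, 1.2, -1.2]
width: 0.0433
gripper_force: 20.0
d [-40.3   17.35   0.2 ] a [ 0.007 -0.003 -0.108] t 14.53
```

```bash

python3 -m creep '[{"fingers":160,"dx":-3.7,"dy":1.6,"dz":0,"ax":0,"ay":0,"az":0},{"fingers":160,"dx":-7.4,"dy":3.2,"dz":0,"ax":0,"ay":0,"az":0},{"fingers":160,"dx":-11.1,"dy":4.8,"dz":0,"ax":0,"ay":0,"az":0},{"fingers":160,"dx":-14.8,"dy":6.4,"dz":0,"ax":0,"ay":0,"az":0},{"fingers":160,"dx":-18.5,"dy":8,"dz":0,"ax":0,"ay":0,"az":0}]'
python3 -m creep '[{"fingers":160,"dx":-3.7,"dy":1.6,"dz":0,"ax":0,"ay":0,"az":-0.03},{"fingers":160,"dx":-7.4,"dy":3.2,"dz":0,"ax":0,"ay":0,"az":-0.06},{"fingers":160,"dx":-11.1,"dy":4.8,"dz":0,"ax":0,"ay":0,"az":-0.09},{"fingers":160,"dx":-14.8,"dy":6.4,"dz":0,"ax":0,"ay":0,"az":-0.108},{"fingers":160,"dx":-18.5,"dy":8,"dz":0,"ax":0,"ay":0,"az":-0.108}]'
python3 -c "
from h import *
go(.6135,-.182,.07,96.2)"
```

```text
time_s: 14.95
eef_pos: [0.5178, 0.0323, 0.117]
tool_rot: [0.0, 0.707, 0.707, -0.0]
contact_force: [0.3, 0.4, -2.2]
width: 0.0436
gripper_force: 20.0
time_s: 15.37
eef_pos: [0.5977, -0.1529, 0.1167]
tool_rot: [-0.0, 0.668, 0.745, -0.0]
contact_force: [0.3, 0.5, -0.9]
width: 0.0435
gripper_force: 20.0
d [-3.06  1.26  4.67] a [-0.     0.     0.001] t 15.37
```

```bash

python3 -m creep '[{"fingers":160,"dx":-2.4,"dy":1,"dz":1,"ax":0,"ay":0,"az":0},{"fingers":160,"dx":-2.4,"dy":1,"dz":3,"ax":0,"ay":0,"az":0},{"fingers":160,"dx":-2.4,"dy":1,"dz":4.6,"ax":0,"ay":0,"az":0},{"fingers":160,"dx":-2.4,"dy":1,"dz":4.6,"ax":0,"ay":0,"az":0},{"fingers":160,"dx":-2.4,"dy":1,"dz":4.6,"ax":0,"ay":0,"az":0}]'
python3 -c "
from h import *
go(.6135,-.182,.032,96.2)"
```

```text
time_s: 15.78
eef_pos: [0.6092, -0.1731, 0.07]
tool_rot: [-0.001, 0.668, 0.744, -0.001]
contact_force: [-0.3, -0.9, -0.6]
width: 0.0436
gripper_force: 20.0
d [-0.93  0.34  3.8 ] a [-0.002 -0.001  0.   ] t 15.78
```

```bash

python3 -m creep '[{"fingers":160,"dx":-0.7,"dy":0.35,"dz":1.8,"ax":0,"ay":0,"az":0},{"fingers":160,"dx":-0.7,"dy":0.35,"dz":3.3,"ax":0,"ay":0,"az":0},{"fingers":160,"dx":-0.7,"dy":0.35,"dz":3.8,"ax":0,"ay":0,"az":0},{"fingers":160,"dx":-0.7,"dy":0.35,"dz":3.8,"ax":0,"ay":0,"az":0},{"fingers":160,"dx":-0.7,"dy":0.35,"dz":3.8,"ax":0,"ay":0,"az":0}]'
python3 -m creep '[{"fingers":85,"dx":0,"dy":0,"dz":0,"ax":0,"ay":0,"az":0},{"fingers":85,"dx":0,"dy":0,"dz":0,"ax":0,"ay":0,"az":0},{"fingers":85,"dx":0,"dy":0,"dz":0,"ax":0,"ay":0,"az":0},{"fingers":85,"dx":0,"dy":0,"dz":-3.5,"ax":0,"ay":0,"az":0},{"fingers":85,"dx":0,"dy":0,"dz":-7.5,"ax":0,"ay":0,"az":0}]'
python3 w.py w13 .454 .0025 .12 87
```

```text
time_s: 16.2
eef_pos: [0.6148, -0.1796, 0.0342]
tool_rot: [0.0, 0.668, 0.744, 0.0]
contact_force: [0.5, 0.3, -0.5]
width: 0.0436
gripper_force: 20.0
time_s: 16.62
eef_pos: [0.6123, -0.1796, 0.1065]
tool_rot: [-0.003, 0.668, 0.744, -0.001]
contact_force: [-0.2, -0.9, 1.0]
width: 0.0584
gripper_force: 0.0
d [ 19.82 -13.78  -1.23] a [-0.006 -0.002  0.161] t 16.62
silver [323. 213.] [ 0.6154 -0.182 ] [0.0388 0.0393]
```

```bash

python3 -m creep '[{"fingers":50,"dx":3.3,"dy":-2.3,"dz":-1.2,"ax":0,"ay":0,"az":0.04},{"fingers":50,"dx":6.6,"dy":-4.6,"dz":-1.2,"ax":0,"ay":0,"az":0.08},{"fingers":50,"dx":9.9,"dy":-6.9,"dz":-1.2,"ax":0,"ay":0,"az":0.12},{"fingers":50,"dx":13.2,"dy":-9.2,"dz":-1.2,"ax":0,"ay":0,"az":0.16},{"fingers":50,"dx":16.5,"dy":-11.5,"dz":-1.2,"ax":0,"ay":0,"az":0.161}]'
python3 -m creep '[{"fingers":50,"dx":1.3,"dy":-1.5,"dz":0,"ax":0,"ay":0,"az":0},{"fingers":50,"dx":2.6,"dy":-2.7,"dz":0,"ax":0,"ay":0,"az":0},{"fingers":50,"dx":2.6,"dy":-2.7,"dz":0,"ax":0,"ay":0,"az":0},{"fingers":50,"dx":2.6,"dy":-2.7,"dz":0,"ax":0,"ay":0,"az":0},{"fingers":50,"dx":2.6,"dy":-2.7,"dz":0,"ax":0,"ay":0,"az":0}]'
python3 w.py w14 .454 .0025 .026 87
python3 - <<'E'
from h import *
o=env.observe();im,d=env.get_image('wrist');md=model('wrist',o);P=pts(md,d)
m=cv2.inRange(H(im),np.array((3,120,60)),np.array((16,255,255)))>0
m&=(P[...,2]>.02)&(P[...,2]<.034)&(abs(P[...,0]-.454)<.06)&(abs(P[...,1])<.06)
p=P[m];r=cv2.minAreaRect(p[:,:2].astype(np.float32).copy());print(r,len(p))
E
```

```text
time_s: 17.08
eef_pos: [0.4812, -0.0274, 0.1208]
tool_rot: [0.001, 0.727, 0.687, 0.001]
contact_force: [0.4, -0.2, 0.6]
width: 0.0707
gripper_force: 0.0
time_s: 17.5
eef_pos: [0.4576, -0.0017, 0.1206]
tool_rot: [0.001, 0.726, 0.688, 0.0]
contact_force: [-0.5, -1.4, -0.0]
width: 0.0709
gripper_force: 0.0
d [ 0.4  -0.4   9.46] a [ 0.002  0.    -0.001] t 17.5
((0.4541821777820587, 0.003908917307853699), (0.061059996485710144, 0.03524700924754143), 87.22506713867188) 870
```

View pics/w14.png

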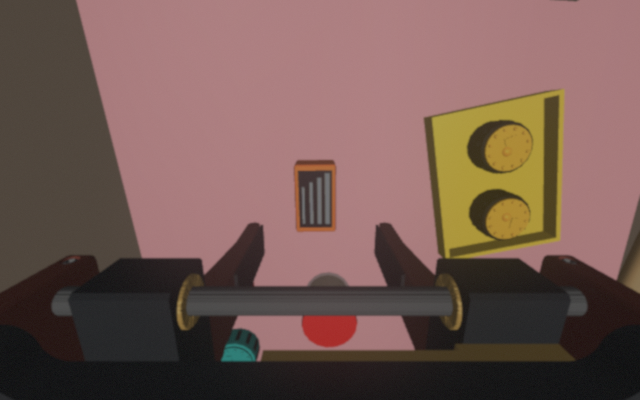

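The case is at (316,197), squared to the fingers. Both gold boxes lie flat and apart in the yellow tray at (508,147) and (508,217). Grasping.

```bash

python3 -m creep '[{"fingers":60,"dx":0.45,"dy":-0.4,"dz":4,"ax":0,"ay":0,"az":0},{"fingers":60,"dx":0.45,"dy":-0.4,"dz":7.8,"ax":0,"ay":0,"az":0},{"fingers":60,"dx":0.45,"dy":-0.4,"dz":9.2,"ax":0,"ay":0,"az":0},{"fingers":60,"dx":0.45,"dy":-0.4,"dz":9.35,"ax":0,"ay":0,"az":0},{"fingers":60,"dx":0.45,"dy":-0.4,"dz":9.35,"ax":0,"ay":0,"az":0}]'
python3 -m creep '[{"fingers":190,"dx":0,"dy":0,"dz":0,"ax":0,"ay":0,"az":0},{"fingers":190,"dx":0,"dy":0,"dz":0,"ax":0,"ay":0,"az":0},{"fingers":190,"dx":0,"dy":0,"dz":0,"ax":0,"ay":0,"az":0},{"fingers":190,"dx":0,"dy":0,"dz":0,"ax":0,"ay":0,"az":0},{"fingers":190,"dx":0,"dy":0,"dz":0,"ax":0,"ay":0,"az":0}]' 20
python3 -m creep '[{"fingers":190,"dx":0,"dy":0,"dz":-3,"ax":0,"ay":0,"az":0},{"fingers":190,"dx":0,"dy":0,"dz":-6,"ax":0,"ay":0,"az":0},{"fingers":190,"dx":0,"dy":0,"dz":-8.5,"ax":0,"ay":0,"az":0},{"fingers":190,"dx":0,"dy":0,"dz":-8.5,"ax":0,"ay":0,"az":0}]'
python3 -c "
from h import *
go(.6285,.226,.115,84.7)"
```

```text
time_s: 18.02
eef_pos: [0.4527, 0.0032, 0.0259]
tool_rot: [-0.001, 0.726, 0.688, -0.001]
contact_force: [-0.7, -0.5, -0.2]
width: 0.0671
gripper_force: 0.0
time_s: 18.43
eef_pos: [0.4535, 0.0034, 0.0274]
tool_rot: [0.001, 0.726, 0.688, 0.001]
contact_force: [1.8, -0.3, 0.2]
width: 0.0376
gripper_force: 0.5
time_s: 18.77
eef_pos: [0.4553, 0.0039, 0.1159]
tool_rot: [0.002, 0.726, 0.688, 0.002]
contact_force: [0.2, 0.3, -0.8]
width: 0.0358
gripper_force: 20.0
d [23.1  16.11  0.2 ] a [ 0.007 -0.     0.039] t 18.77
```

```bash

python3 -m creep '[{"fingers":190,"dx":3.1,"dy":2.2,"dz":0,"ax":0,"ay":0,"az":0.01},{"fingers":190,"dx":6.2,"dy":4.4,"dz":0,"ax":0,"ay":0,"az":0.02},{"fingers":190,"dx":9.3,"dy":6.5,"dz":0,"ax":0,"ay":0,"az":0.04},{"fingers":190,"dx":12.4,"dy":8.7,"dz":0,"ax":0,"ay":0,"az":0.04},{"fingers":190,"dx":15.5,"dy":10.8,"dz":0,"ax":0,"ay":0,"az":0.04}]'
python3 -m creep '[{"fingers":190,"dx":3,"dy":2.1,"dz":1,"ax":0,"ay":0,"az":0},{"fingers":190,"dx":6,"dy":4.2,"dz":2,"ax":0,"ay":0,"az":0},{"fingers":190,"dx":7.2,"dy":5,"dz":3,"ax":0,"ay":0,"az":0},{"fingers":190,"dx":7.2,"dy":5,"dz":3,"ax":0,"ay":0,"az":0},{"fingers":190,"dx":7.2,"dy":5,"dz":3,"ax":0,"ay":0,"az":0}]'
python3 w.py w15 .6285 .226 .033 84.7
```

```text
time_s: 19.18
eef_pos: [0.5697, 0.1538, 0.111]
tool_rot: [0.0, 0.739, 0.673, -0.0]
contact_force: [0.5, -0.4, -0.6]
width: 0.0361
gripper_force: 20.0
time_s: 19.6
eef_pos: [0.6243, 0.22, 0.0797]
tool_rot: [-0.001, 0.739, 0.674, -0.001]
contact_force: [0.3, 0.4, -1.1]
width: 0.0359
gripper_force: 20.0
d [0.65 0.38 4.67] a [-0.003  0.001  0.001] t 19.6
```

View pics/w15.png

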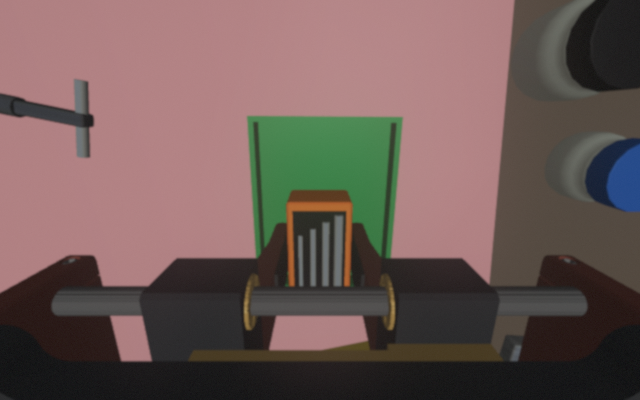

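Case held level at (320,240), drill bits up, green tray squared below it at columns 250–400. Lowering.

```bash

python3 -m creep '[{"fingers":190,"dx":0.55,"dy":0.35,"dz":2,"ax":0,"ay":0,"az":0},{"fingers":190,"dx":0.55,"dy":0.35,"dz":3.5,"ax":0,"ay":0,"az":0},{"fingers":190,"dx":0.55,"dy":0.35,"dz":4.2,"ax":0,"ay":0,"az":0},{"fingers":190,"dx":0.55,"dy":0.35,"dz":4.6,"ax":0,"ay":0,"az":0},{"fingers":190,"dx":0.55,"dy":0.35,"dz":4.6,"ax":0,"ay":0,"az":0}]'
python3 -m creep '[{"fingers":110,"dx":0,"dy":0,"dz":0,"ax":0,"ay":0,"az":0},{"fingers":110,"dx":0,"dy":0,"dz":0,"ax":0,"ay":0,"az":0},{"fingers":110,"dx":0,"dy":0,"dz":0,"ax":0,"ay":0,"az":0},{"fingers":110,"dx":0,"dy":0,"dz":-3.5,"ax":0,"ay":0,"az":0},{"fingers":110,"dx":0,"dy":0,"dz":-7.5,"ax":0,"ay":0,"az":0}]'
python3 -m creep '[{"fingers":110,"dx":0,"dy":-4,"dz":-4,"ax":0,"ay":0,"az":0},{"fingers":110,"dx":0,"dy":-8,"dz":-8,"ax":0,"ay":0,"az":0},{"fingers":110,"dx":0,"dy":-12,"dz":-10,"ax":0,"ay":0,"az":0},{"fingers":110,"dx":0,"dy":-16,"dz":-10,"ax":0,"ay":0,"az":0},{"fingers":110,"dx":0,"dy":-16,"dz":-10,"ax":0,"ay":0,"az":0}]'
python3 - <<'E'
from h import *
o=env.observe();im,d=env.get_image('wrist');cv2.imwrite('pics/w16.png',im[...,::-1])
S=[]
for n in("side","scene"):
    a,d=env.get_image(n);cv2.imwrite(f"pics/{n}1.png",a[...,::-1]);np.savez(f"pics/{n}1.npz",im=a,d=d)
a=cv2.imread("pics/side1.png")[100:350,200:480];cv2.imwrite("pics/sidecrop.png",cv2.resize(a,None,fx=2.3,fy=2.3))
E
sed 's/{n}0/{n}1/;s/^go.*//' m.py > m1.py; python3 m1.py
```

```text
time_s: 20.07
eef_pos: [0.6286, 0.2237, 0.0347]
tool_rot: [-0.0, 0.739, 0.673, -0.001]
contact_force: [-0.1, 0.1, -0.9]
width: 0.0359
gripper_force: 20.0
time_s: 20.48
eef_pos: [0.6276, 0.224, 0.109]
tool_rot: [-0.001, 0.739, 0.674, -0.003]
contact_force: [1.2, -0.2, -0.0]
width: 0.0501
gripper_force: 0.0
time_s: 20.9
eef_pos: [0.4676, 0.2408, 0.2133]
tool_rot: [0.001, 0.739, 0.674, 0.002]
contact_force: [-0.1, 0.7, -0.0]
width: 0.0497
gripper_force: 0.0
side blue 791 [ 0.6171 -0.2137] [0.1076 0.1395] 6.4 0.018
side yellow 495 [0.6194 0.0081] [0.1094 0.1416] 8.9 0.0177
side green 243 [0.6268 0.2249] [0.1394 0.1068] 84.5 0.0172
side orange 80 [0.6274 0.2213] [0.0597 0.0341] 84.4 0.0292
side red 483 [ 0.4606 -0.1101] [0.0486 0.0491] 25.9 0.0505
side red 301 [ 0.3617 -0.0952] [0.0404 0.0401] 88.6 0.0245
side teal 381 [ 0.3579 -0.1744] [0.0386 0.0416] 77.3 0.0245
key [0.3990373  0.28174698 0.00611855] [0.46500968 0.33518539 0.01439458]
scene yellow 299 [0.6213 0.009 ] [0.1088 0.1389] 8.6 0.0179
scene green 554 [0.6296 0.2271] [0.1377 0.1071] 84.4 0.0177
scene orange 187 [0.6308 0.2258] [0.0607 0.0355] 85.0 0.03
scene red 136 [ 0.4635 -0.105 ] [0.0465 0.0451] 42.2 0.0509
scene red 85 [ 0.3653 -0.091 ] [0.0356 0.0366] 84.7 0.0245
scene teal 75 [ 0.3614 -0.1677] [0.0358 0.0331] 54.8 0.0244
key [0.4029775  0.28156696 0.00608152] [0.46642835 0.33532947 0.01627154]
```

View pics/sidecrop.png

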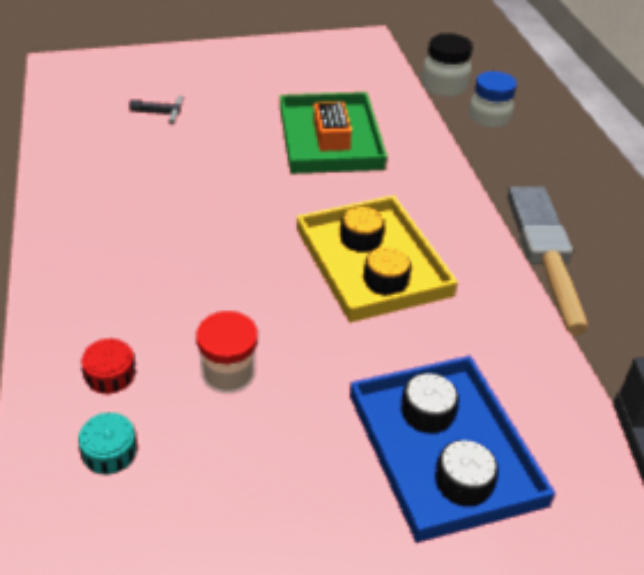

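The crop shows all five in their trays, flat and upright: gold at (362,228) and (388,270), silver at (431,402) and (467,470), case at (332,125). The jar, key and look-alikes have not moved. The arm is clear, so I'm handing in.

```bash
python3 -c "
from cell import env
print(env.sign_off())"
```

```text
the job is handed in; nothing more can be done
None
```

The job is handed in at about 21 s: both gold coin boxes are in the yellow tray, both silver in the blue and the drill case in the green, all flat, face up and side by side, with the jar and chuck key left where they were.

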